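# Slide the carving block home under the bridge and close the keeper

## Task

With the fingertips only, slide the flat carving block along its board, under the low bridge, until it lies square and fully home against the end stop. Then push the pivoted keeper bar round until it lies square across the lane behind the block. The block must stay flat on the board all the time, never tipped, lifted or picked up, and the tools and other things around are to be left where they are.

Things in the scene. Friction and masses are not known exactly. Their poses are not given: they have to be found in the camera images.
- board: The carving board, fixed to the table: a square grey laminate board 300 x 300 x 12 mm, its top 12 mm above the table. Origin at the centre of its underside; its x axis is the sliding direction (away from the robot, up to 0.35 rad askew), y to its left, z up. On it, central on y = 0, stand a bridge, an end stop beyond it, and at the left a keeper bar.
- mouth (a point): On the board's top, the middle of the bridge's near edge, 40 mm along the board's x (axes as the board's). The bridge is a wooden bar 30 (x) x 154 (y) x 14 mm, at board x 40 to 70, its underside 20 and its top 34 mm above the board's top, on two posts 30 x 22 that leave a lane 110 wide between them: 7 mm spare on each side of the block and 4 mm above it.
- stop (a point): On the board's top, the middle of the end stop's near face, 105 mm along the board's x. The stop is a wooden strip across the board, 154 wide (y), 20 deep (x), 16 mm tall.
- block: The carving block: flat pale wood with a leaf drawn on it, 110 (x, along the slide) x 96 (y) x 16 mm thick, 80 to 170 g, origin at the centre of its underside. Starts flat on the board on the robot's side of the bridge, up to 20 mm off the middle and 0.3 rad askew. Fully home its origin is at board x 50 mm and its near end (board x -5) stands 45 mm out of the bridge on the robot's side.
- keeper (a joint): The keeper, a wooden bar on a pivot (rad). It points 1.92 + value rad counterclockwise, seen from above, from the board's x. It starts at 0 to 0.4, out to the left; at its limit 2.79 it points to the board's -y, square across the lane, 5 mm from the near end of a block that is home. About 1 N at the bar turns it and it stays where left. It runs into a block that is not home.
- pivot (a point): The keeper's pivot axis, at board x -18, y 115 mm, at the height of the keeper's underside, 4 mm above the board's top (axes as the board's).
- keeper_tip (a point): The middle of the keeper's free end, 100 mm from the pivot axis; x here points from pivot to free end. The keeper is 16 mm wide and 14 mm thick, from 4 to 18 mm above the board's top.
- gouge_a: Not part of the job: a carving gouge 190 mm long (wooden handle up to 26 mm thick, steel blade), lying on the right margin of the board, along it. Origin at the centre of its underside.
- gouge_b: Not part of the job: a carving gouge 170 mm long, lying on the table to the right of the board. Origin at the centre of its underside.
- cup: Not part of the job: a paper cup, 72 across, 85 mm tall, standing on the table just right of the board. Origin at the centre of its underside.
- offcut: Not part of the job: a small offcut of wood, 50 x 40 x 25 mm, on the table right of the near end of the board. Origin at the centre of its underside.
- pencil: Not part of the job: a flat carpenter's pencil, 150 long, 12 x 8 mm, on the table beyond the board. Origin at the centre of its underside.
- jar: Not part of the job: a glass jar with a lid, 60 across, 75 mm tall, on the table left of the board. Origin at the centre of its underside.
- stone: Not part of the job: a sharpening stone, 150 x 50 x 25 mm, on the table left of the board. Origin at the centre of its underside.

How it is judged:
By the outcome, as a careful person would: the job done as asked, in the order asked, and still so for the second after the job is handed in, with the robot touching nothing.
It also fails if it takes over 72 s, if anything falls off the work surface, if the arm or the gripper's body presses on something with over 40 N, if the wrist force passes 120 N, or if a joint passes its speed limit or range.

## Robot

A 6-joint arm with a two-finger parallel gripper is mounted at the origin on the work surface. World frame = base frame: x ahead of the robot, y to its left, z up, the work surface at z = 0. Lengths are in m, angles in rad, forces in N, time in s.
With the tool pointing down it reaches from about 0.3 to 0.85 m from the base axis. Payload 5.4 kg.
Tool frame: the origin (TCP) lies between the finger pads; the fingertips stand 25 mm ahead of it and the grasp point (between the pads) lies 6 mm ahead of it; y points along the fingers, z is the direction in which the jaws open and shut, and the axes are right-handed (so a half turn about y gives the same grasp; the last joint's range is limited). The gripper opens to 85 mm and grips with 20 to 120 N. Pads are 22 mm wide; open, the fingers measure 114 mm over their backs; the gripper's body (76 mm by 85 mm) begins 54 mm behind the grasp point. The pads swing forward as they close: fully open they stand 13 mm farther back than shut.
Start: joints at [1.129, 0.158, 1.597, -0, 1.386, -0.21], TCP at [0.132, 0.56, 0.256] pointing down, gripper open.
Joint ranges: [-2.91, 2.91], [-0.94, 2.29], [0.18, 2.7], [-1.29, 4.43], [0.17, 2.64], [-3, 3]. Speed limits (rad/s): [2.57, 2.57, 3.14, 3.14, 3.14, 3.14].

## Interface

Orientations are given as [roll, pitch, yaw] about the fixed x, y, z axes, in that order (R = Rz(yaw) Ry(pitch) Rx(roll)).
In Python, from workcell import robot, kinematics, vision, order gives the robot as it stands. Calls block until the motion is done:
- robot.move_ptp(position, orientation): joint-space move of the TCP to a pose.
- robot.move_l(position, vel=0.15, ori=None): straight line of the TCP; ori=None keeps the orientation; vel is the mean speed in m/s.
- robot.move_j(angles): joint-space move.
- robot.gripper_to(opening, squeeze=None): finger opening in m; squeeze is the grip in N (None keeps the last); returns when the fingers have stopped.
- robot.wait(seconds).
- kinematics.solve_ik(position, orientation): joint angles nearest the present ones, or None.
- robot.get_state(): the state.
- vision.grab_frame(name): name is "scene" or "top" or "wrist"; returns a dict with "pixels" (480x640x3 uint8, red, green, blue), "vertical_fov" (degrees; the focal length in pixels is half the picture's height over the tangent of half this angle, whatever the lens; pixels are square), "cx", "cy" (the principal point, pixels), "T" (4x4, takes a point from camera to world coordinates). Camera axes: x right, y down, z forward; pixel columns grow to the right and rows downward; lengths in m; the calibration is good to about 2 mm. A picture is of the moment at which its call begins. There is no depth.
A pose or a line that the arm cannot do raises robot.PlanningError and nothing moves.
- order.finish_job(): hands the job in, once; it reports no verdict.
The state is a dict: "time": time; "joints": joint angles; "qvel": joint speeds; "effort": joint torques, N m; "ee_pos": TCP position; "tool_rot": TCP orientation; "wrist_force": force on the tool from outside, world axes, zero at the start; "moment": the same for the moment, N m; "opening": finger opening in m.
Only numpy, scipy, OpenCV 4.12 (cv2) and the standard library are available. Lean on these libraries where they do the work, as an engineer would, in place of code of your own. Each camera call takes 0.05 s, during which the arm holds its last target.

## Working session

There is one attempt and no reset: what is moved stays moved. The work goes in short steps, each a Python script; the robot and the scene stay as the last script left them, time stands still between calls to the robot, and variables do not carry over. Pictures are saved under pics/ and viewed, and the job is handed in when it is done.

```bash
ls; mkdir -p pics; python3 - <<'E'
from workcell import robot,vision
import cv2,numpy as np
for n in("scene","top","wrist"):
    f=vision.grab_frame(n); cv2.imwrite(f"pics/a_{n}.png",f["pixels"][:,:,::-1])
    print(n,f["vertical_fov"],f["cx"],f["cy"],np.round(f["T"],4).tolist())
s=robot.get_state(); print({k:np.round(v,3).tolist() for k,v in s.items()})
E
```

```text
pics
scene 55.07787302506281 324.39670435474176 240.1655786263514 [[0.7907, 0.5227, -0.3187, 0.9357], [0.612, -0.6643, 0.4291, -0.3931], [0.0126, -0.5343, -0.8452, 0.9244], [0.0, 0.0, 0.0, 1.0]]
top 57.91136722594417 314.4334023073747 242.86684442932932 [[0.0178, -0.995, 0.0981, 0.499], [-0.9998, -0.0176, 0.0028, 0.051], [-0.0011, -0.0981, -0.9952, 0.8993], [0.0, 0.0, 0.0, 1.0]]
wrist 70.07045271534233 318.2822345882633 237.92094535975107 [[0.2301, 0.9255, 0.3008, 0.0537], [0.9732, -0.2186, -0.072, 0.5784], [-0.0009, 0.3093, -0.951, 0.3735], [0.0, 0.0, 0.0, 1.0]]
{'time': 0.15, 'joints': [1.129, 0.159, 1.598, 0.0, 1.386, -0.21], 'qvel': [0.0, -0.002, -0.004, -0.001, -0.0, 0.001], 'effort': [0.001, -39.637, -33.179, -0.0, 0.005, -0.0], 'ee_pos': [0.132, 0.559, 0.256], 'tool_rot': [-1.572, 0.0, -0.232], 'wrist_force': [0.091, -0.092, 0.422], 'moment': [-0.011, -0.028, -0.012], 'opening': 0.085}
```

View pics/a_top.png

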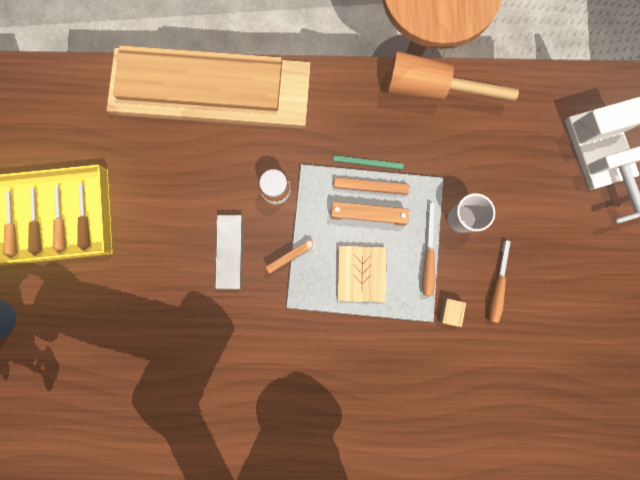

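View pics/a_scene.png

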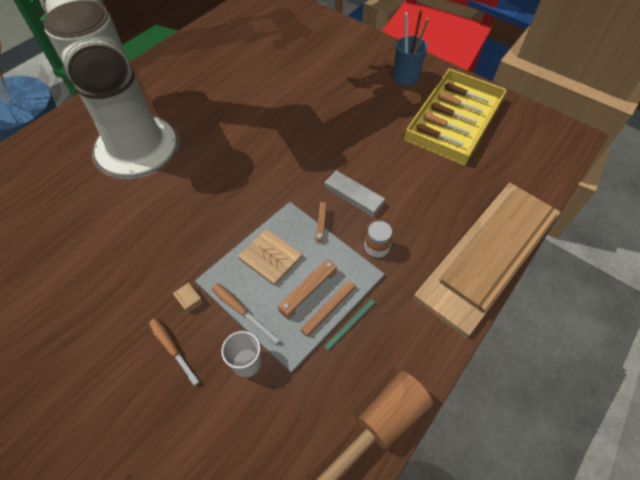

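```bash
cat > h.py <<'E'
from workcell import robot,kinematics,vision,order
import cv2,numpy as np
def ray(f,px,z):
    px=np.atleast_2d(np.asarray(px,float)); fl=240/np.tan(np.radians(f["vertical_fov"]/2))
    d=np.c_[(px[:,0]-f["cx"])/fl,(px[:,1]-f["cy"])/fl,np.ones(len(px))]
    T=np.asarray(f["T"]); d=d@T[:3,:3].T; o=T[:3,3]
    return o+d*((z-o[2])/d[:,2])[:,None]
def proj(f,P):
    P=np.atleast_2d(P); fl=240/np.tan(np.radians(f["vertical_fov"]/2)); T=np.asarray(f["T"])
    c=(P-T[:3,3])@T[:3,:3]; return np.c_[f["cx"]+fl*c[:,0]/c[:,2],f["cy"]+fl*c[:,1]/c[:,2]]
def rect(m,minA=200):
    cs,_=cv2.findContours(m,cv2.RETR_EXTERNAL,cv2.CHAIN_APPROX_NONE)
    return [c for c in sorted(cs,key=cv2.contourArea,reverse=True) if cv2.contourArea(c)>minA]
def masks(img):
    hsv=cv2.cvtColor(img,cv2.COLOR_RGB2HSV); return hsv
E
python3 - <<'E'
from h import *
for n in("top","scene"):
    f=vision.grab_frame(n); im=f["pixels"]; hsv=cv2.cvtColor(im,cv2.COLOR_RGB2HSV)
    pts=[(360,290),(350,255),(430,190),(370,213),(290,257),(322,280),(360,186)] if n=="top" else [(270,250),(250,300),(290,215),(305,290),(321,215)]
    for p in pts: print(n,p,hsv[p[1],p[0]])
    cv2.imwrite(f"pics/b_{n}.png",cv2.resize(im[130:350,230:500] if n=="top" else im[180:380,180:400],None,fx=2.9 if n=="top" else 3,fy=2.9 if n=="top" else 3,interpolation=cv2.INTER_CUBIC)[:600,:800,::-1])
E
```

```text
top (360, 290) [ 21  81 252]
top (350, 255) [ 22  75 253]
top (430, 190) [ 30   6 212]
top (370, 213) [ 15 123 247]
top (290, 257) [ 13 130 236]
top (322, 280) [ 30   8 218]
top (360, 186) [ 14 130 244]
scene (270, 250) [ 16  97 191]
scene (250, 300) [ 75  10 153]
scene (290, 215) [ 66   9 146]
scene (305, 290) [ 12 125 167]
scene (321, 215) [ 13 129 164]
```

View pics/b_top.png

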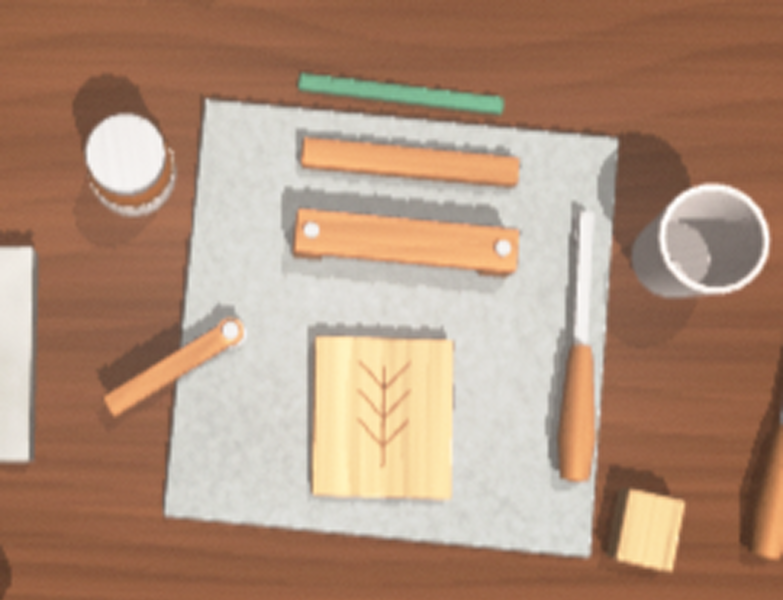

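The crop shows the board with corners at (205,98), (618,138), (590,556) and (165,517). The block is at (315–453, 337–498), the pivot at (231,331) and the keeper tip at (112,406). Next I measure these by mask.

```bash
cat >> h.py <<'E'
def quad(c):
    "4 corners by line fits on the sides of the hull's min-area quad"
    h=cv2.convexHull(c); eps=0.02*cv2.arcLength(h,True)
    while True:
        q=cv2.approxPolyDP(h,eps,True)[:,0].astype(float)
        if len(q)<=4: break
        eps*=1.2
    p=c[:,0].astype(float); L=[]
    for i in range(4):
        a,b=q[i],q[(i+1)%4]; u=(b-a)/np.linalg.norm(b-a); n=np.array([-u[1],u[0]])
        t=(p-a)@u; d=(p-a)@n; l=np.linalg.norm(b-a)
        s=p[(abs(d)<2.5)&(t>.1*l)&(t<.9*l)]
        vx,vy,x,y=cv2.fitLine(s.astype(np.float32),cv2.DIST_HUBER,0,.01,.01)[:,0]
        L.append(np.cross([x,y,1],[x+vx,y+vy,1]))
    out=[]
    for i in range(4):
        k=np.cross(L[i-1],L[i]); out.append(k[:2]/k[2])
    return np.array(out)
def topmeas(f=None,z=(.012,.028)):
    f=f or vision.grab_frame("top"); im=f["pixels"]; hsv=cv2.cvtColor(im,cv2.COLOR_RGB2HSV)
    H,S,V=cv2.split(hsv); roi=np.zeros_like(H); roi[150:335,255:450]=1
    grey=((S<30)&(V>110)).astype(np.uint8)*roi
    wood=((H>=18)&(H<=26)&(S>50)&(S<115)&(V>200)).astype(np.uint8)*roi
    wood=cv2.morphologyEx(wood,cv2.MORPH_CLOSE,np.ones((7,7)))
    red=((H>=9)&(H<=17)&(S>105)&(V>200)).astype(np.uint8)*roi
    return f,grey,wood,red
E
python3 - <<'E'
from h import *
f,g,w,r=topmeas()
cv2.imwrite("pics/m.png",np.dstack([g,w,r])*255)
for nm,m,z in(("board",g,.012),("block",w,.028)):
    c=rect(m)[0]; 
    q=quad(c); P=ray(f,q,z)[:,:2]; print(nm,cv2.contourArea(c),q.round(1).tolist(),P.round(4).tolist(),np.linalg.norm(P-np.roll(P,-1,0),axis=1).round(4))
for c in rect(r,60):
    (p,s,a)=cv2.minAreaRect(c); print("red",p,s,a)
E
```

```text
board 19764.5 [[300.8, 164.4], [442.1, 177.7], [431.9, 320.9], [286.5, 306.6]] [[0.7509, 0.0849], [0.7277, -0.2103], [0.4324, -0.1864], [0.4556, 0.1077]] [0.2962 0.2962 0.295  0.2961]
block 2458.5 [[339.3, 246.7], [385.1, 247.3], [384.8, 300.0], [338.3, 300.0]] [[0.578, 0.0031], [0.5784, -0.0891], [0.473, -0.0887], [0.4713, 0.0039]] [0.0922 0.1054 0.0926 0.1067]
red (369.72406005859375, 212.62490844726562) (75.98338317871094, 14.858555793762207) 5.389311790466309
red (371.0697021484375, 185.2335968017578) (74.05823516845703, 9.506253242492676) 5.194429397583008
red (287.6633605957031, 257.1336669921875) (7.698398590087891, 48.237369537353516) 57.7243537902832
red (430.0, 272.0) (8.0, 46.0) 0.0
```

View pics/m.png

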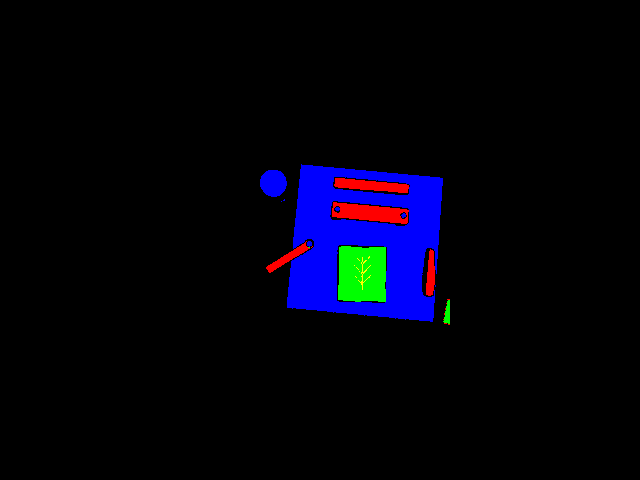

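```bash
cat >> h.py <<'E'
BY=-0.078; BC=np.array([.5917,-.0510])
Rb=np.array([[np.cos(BY),-np.sin(BY)],[np.sin(BY),np.cos(BY)]])
def W(x,y,z): return [*(BC+Rb@np.array([x,y])),z]
def toB(P): return (np.asarray(P)[...,:2]-BC)@Rb
ORI=[-np.pi/2,0,BY]
def st(tag=""):
    s=robot.get_state(); p=toB(s["ee_pos"]); F=np.asarray(s["wrist_force"]); fb=F[:2]@Rb
    print(tag,"t%.2f"%s["time"],"B",p.round(4),"z%.4f"%s["ee_pos"][2],"F",fb.round(2),F[2].round(2),"op%.4f"%s["opening"]); return p,s["ee_pos"][2],np.r_[fb,F[2]]
def block():
    f,g,w,r=topmeas(); q=quad(rect(w)[0]); P=toB(ray(f,q,.028)); c=P.mean(0)
    print("block quad B",P.round(4).tolist(),"centre",c.round(4)); return P
E
python3 - <<'E'
from h import *
robot.gripper_to(.050)
robot.move_ptp(W(-.149,.003,.13),ORI); st("above")
robot.move_l(W(-.149,.003,.052),vel=.1); _,_,F0=st("low")
z=.052
while z>.036:
    z-=.002; robot.move_l(W(-.149,.003,z),vel=.05); _,_,F=st()
    if abs(F[2]-F0[2])>3: break
for n in("scene","top","wrist"):
    f=vision.grab_frame(n); cv2.imwrite(f"pics/c_{n}.png",f["pixels"][:,:,::-1])
E
```

```text
above t3.17 B [-0.1488  0.0035] z0.1302 F [-0.75 -1.15] -0.26 op0.0500
low t4.11 B [-0.1484  0.0029] z0.0525 F [-0.2 -1.2] 0.58 op0.0501
 t4.36 B [-0.1487  0.0029] z0.0503 F [-0.58  1.35] 0.24 op0.0500
 t4.61 B [-0.1491  0.003 ] z0.0479 F [-0.27 -0.23] -0.19 op0.0502
 t4.86 B [-0.1491  0.003 ] z0.0458 F [ 0.71 -0.26] 0.51 op0.0498
 t5.11 B [-0.1492  0.003 ] z0.0438 F [-0.45 -0.29] -0.15 op0.0501
 t5.36 B [-0.1491  0.003 ] z0.0418 F [-0.07 -1.34] -0.69 op0.0503
 t5.61 B [-0.1491  0.003 ] z0.0398 F [-0.01 -0.35] -0.13 op0.0500
 t5.86 B [-0.1491  0.003 ] z0.0378 F [ 0.03 -0.03] 0.31 op0.0498
 t6.11 B [-0.1491  0.003 ] z0.0359 F [-0.15 -0.11] 0.04 op0.0503
```

View pics/c_wrist.png

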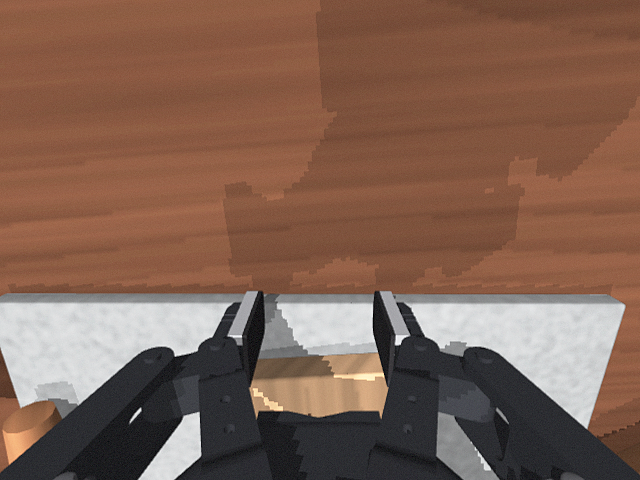

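View pics/c_scene.png

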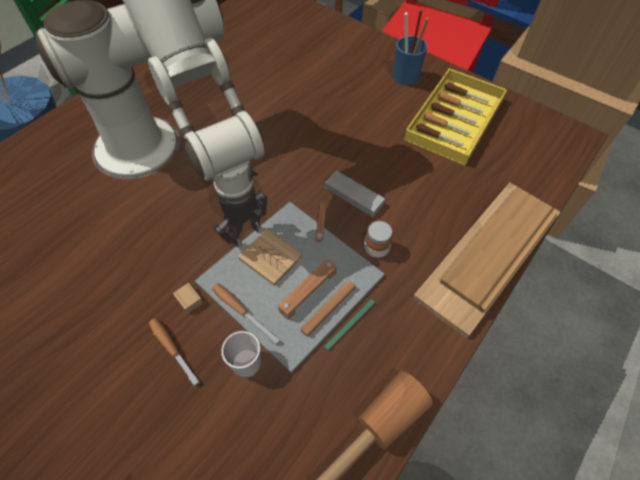

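Wrist view: both finger pads (x≈250 and 385) hang just over the board's near edge, behind the block, touching nothing. Pushing forward now.

```bash
python3 - <<'E'
from h import *
for x in(-.130,-.11,-.095):
    robot.move_l(W(x,.003,.036),vel=.06); st()
block()
for n in("scene","top","wrist"):
    f=vision.grab_frame(n); cv2.imwrite(f"pics/d_{n}.png",f["pixels"][:,:,::-1])
E
```

```text
t6.72 B [-0.1298  0.003 ] z0.0360 F [ 0.11 -0.36] 0.63 op0.0501
 t7.21 B [-0.1099  0.003 ] z0.0360 F [-0.69 -0.63] -0.15 op0.0498
 t7.61 B [-0.0947  0.003 ] z0.0361 F [-0.18 -0.28] -0.59 op0.0498
block quad B [[0.0258, 0.0199], [0.0241, -0.0469], [-0.0284, -0.0476], [-0.0154, 0.0027]] centre [ 0.0015 -0.0179]
```

View pics/d_top.png

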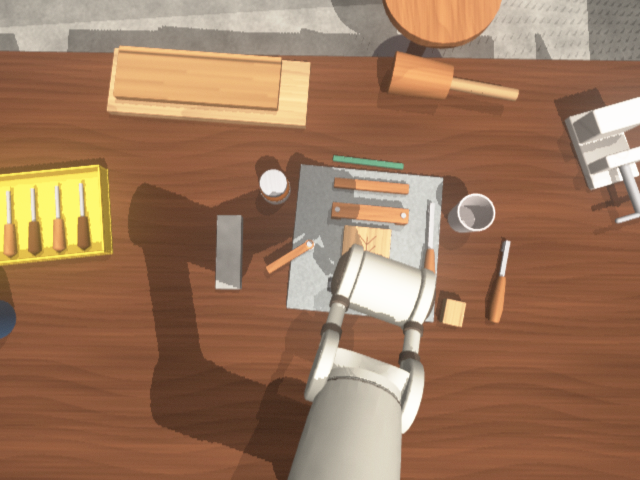

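```bash
python3 - <<'E'
import cv2
a=cv2.imread("pics/d_top.png")[170:270,290:450]; cv2.imwrite("pics/d1.png",cv2.resize(a,None,fx=5,fy=5,interpolation=cv2.INTER_CUBIC))
E
```

```text
(no output)
```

View pics/d1.png

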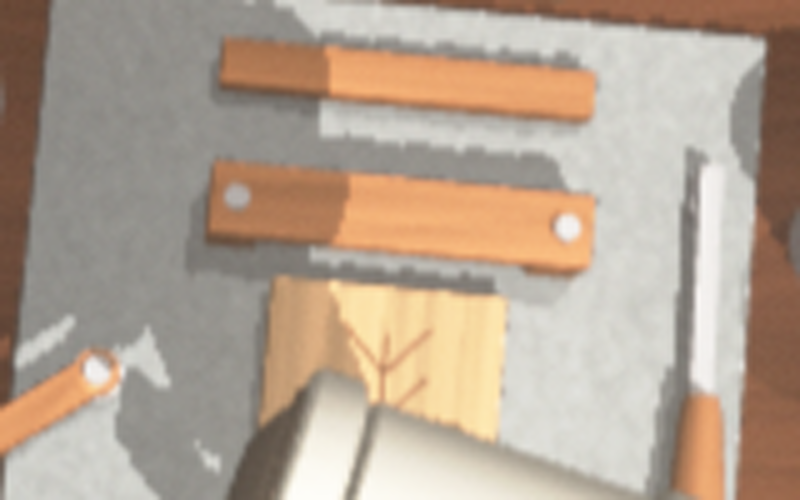

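View pics/d_wrist.png

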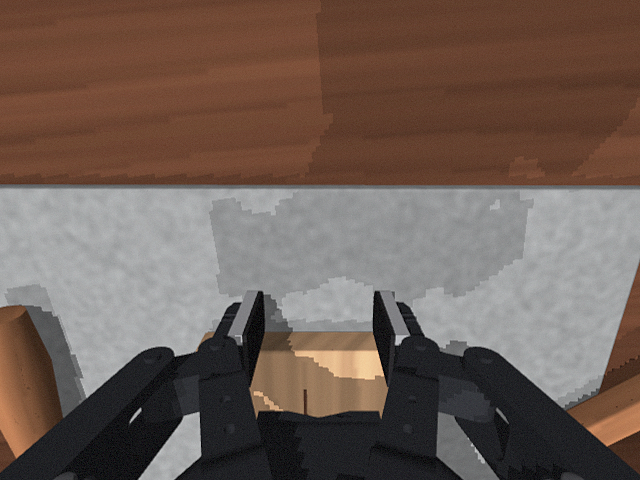

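Block's far corners at crop (272,277) and (507,296), i.e. image (344.4,225.4) and (391.4,229.2). The edge is now parallel to the bridge.

```bash
python3 - <<'E'
from h import *
f=vision.grab_frame("top")
o=lambda px,z:print(toB(ray(f,px,z)).round(4).tolist())
o([(344.2,225.2),(391.2,229.0),(343,253.5),(389.5,257)],.028)
# bridge far corners top z .046 crop (215,160),(596,195); near (207,240)
o([(332.8,201.8),(409,208.8),(331.2,217.8)],.046)
# stop top z .028, far corners/near
o([(334.3,177.5),(409,184.2),(334,188)],.028)
o([(309.2,243.8)],.030)
E
```

```text
[[0.0266, 0.047], [0.028, -0.0484], [-0.0309, 0.0443], [-0.029, -0.0494]]
[[0.0687, 0.0748], [0.0692, -0.0776], [0.0363, 0.075]]
[[0.1229, 0.076], [0.1236, -0.0774], [0.101, 0.0746]]
[[-0.018, 0.1139]]
```

```bash
python3 - <<'E'
from h import *
robot.move_l(W(-.04,.003,.036),vel=.06); st()
x=-.04
while x<-.008:
    x+=.003 if x<-.027 else .001
    robot.move_l(W(x,.003,.036),vel=.03); p,z,F=st()
    if F[0]<-10: break
for n in("scene","top","wrist"):
    f=vision.grab_frame(n); cv2.imwrite(f"pics/e_{n}.png",f["pixels"][:,:,::-1])
E
```

```text
t8.93 B [-0.0402  0.003 ] z0.0359 F [-1.26  1.18] -0.26 op0.0498
 t9.18 B [-0.0369  0.003 ] z0.0361 F [-0.2  -0.89] -0.1 op0.0499
 t9.43 B [-0.0337  0.003 ] z0.0361 F [0.29 0.85] 0.39 op0.0502
 t9.68 B [-0.0307  0.003 ] z0.0361 F [-0.43 -0.64] 0.2 op0.0501
 t9.93 B [-0.0277  0.0029] z0.0361 F [-0.54  0.01] 0.46 op0.0498
 t10.18 B [-0.0247  0.0029] z0.0361 F [-0.89  0.26] -0.4 op0.0501
 t10.43 B [-0.0239  0.003 ] z0.0360 F [-0.02 -0.6 ] 1.09 op0.0502
 t10.68 B [-0.023  0.003] z0.0360 F [-0.07  0.1 ] 0.1 op0.0501
 t10.93 B [-0.0219  0.003 ] z0.0360 F [-0.66 -0.05] -0.61 op0.0499
 t11.18 B [-0.0209  0.003 ] z0.0360 F [0.51 0.34] 0.35 op0.0499
 t11.43 B [-0.0199  0.003 ] z0.0360 F [-0.13  0.36] -0.87 op0.0501
 t11.68 B [-0.0189  0.003 ] z0.0360 F [ 0.23 -0.93] -0.23 op0.0503
 t11.93 B [-0.0179  0.003 ] z0.0360 F [-0.01  0.3 ] -0.02 op0.0503
 t12.18 B [-0.0169  0.003 ] z0.0360 F [-0.14 -0.07] 0.26 op0.0499
 t12.43 B [-0.0163  0.0031] z0.0359 F [-1.26 -0.23] 1.01 op0.0499
 t12.68 B [-0.0162  0.0031] z0.0357 F [-5.27 -0.27] 3.59 op0.0499
 t12.93 B [-0.0161  0.0031] z0.0356 F [-9.31 -0.25] 5.78 op0.0501
 t13.18 B [-0.016   0.0031] z0.0353 F [-12.93  -0.96] 9.11 op0.0500
```

View pics/e_wrist.png

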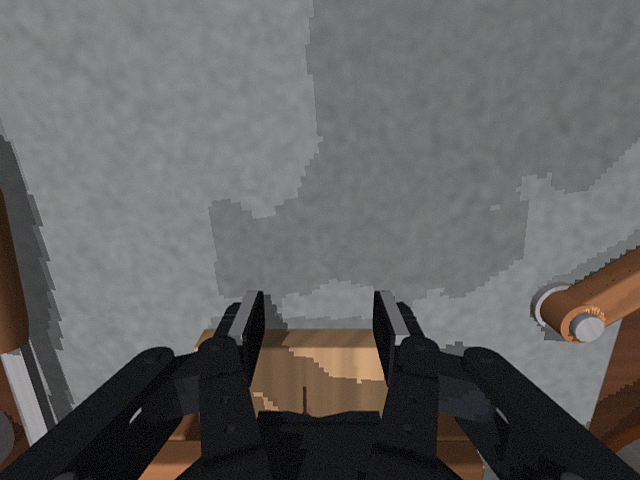

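The stop made contact at TCP x≈-16 mm, as predicted (-17), with force rising to 13 N. Wrist view: the block's near end is square to both pads at row ≈330. I'll back off, look, and fix the keeper angle.

```bash
python3 - <<'E'
from h import *
robot.move_l(W(-.05,.003,.037),vel=.08); st()
robot.move_l(W(-.07,.003,.15),vel=.2); robot.gripper_to(0.0)
robot.move_ptp(W(-.10,.25,.15),ORI); st()
f,g,w,r=topmeas(); cv2.imwrite("pics/g_top.png",f["pixels"][:,:,::-1])
a=f["pixels"][160:320,250:450,::-1]; cv2.imwrite("pics/g1.png",cv2.resize(a,None,fx=4,fy=3.75 and 4,interpolation=cv2.INTER_CUBIC)[:600])
for c in rect(r,60):
    P=toB(ray(f,cv2.boxPoints(cv2.minAreaRect(c)),.030)); print(P.round(4).tolist(),P.mean(0).round(4))
E
```

```text
t13.94 B [-0.0492  0.0029] z0.0374 F [-0.54 -0.12] 0.37 op0.0501
 t16.18 B [-0.0996  0.2491] z0.1500 F [-0.54 -0.66] 1.0 op0.0003
[[0.0431, 0.0744], [0.0727, 0.0743], [0.0724, -0.0796], [0.0429, -0.079]] [ 0.0578 -0.0025]
[[0.1021, 0.0752], [0.1217, 0.0752], [0.1215, -0.0761], [0.1019, -0.0757]] [ 0.1118 -0.0004]
[[-0.0712, 0.1974], [-0.0108, 0.1147], [-0.0225, 0.1062], [-0.0828, 0.1888]] [-0.0468  0.1518]
[[-0.0972, -0.1282], [-0.007, -0.1294], [-0.0068, -0.1422], [-0.097, -0.1409]] [-0.052  -0.1352]
```

View pics/g1.png

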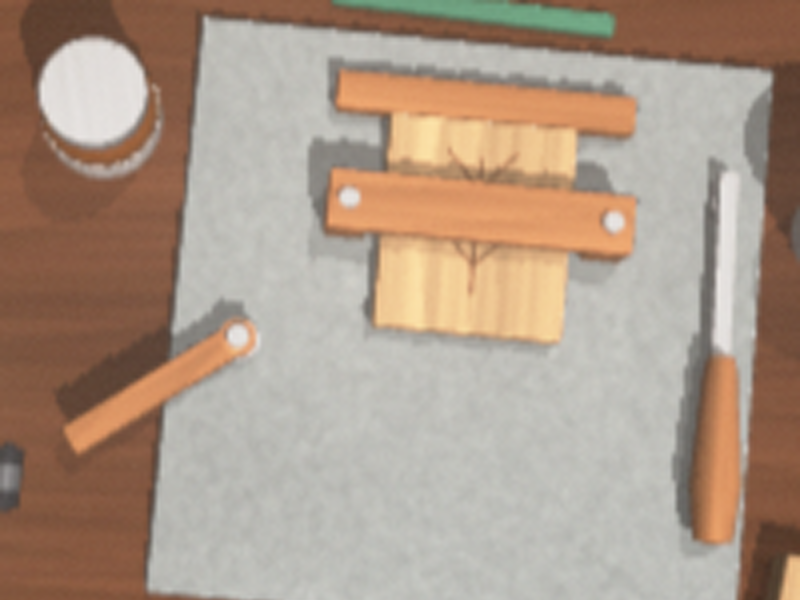

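Crop view: the block lies under the bridge with its far end flush against the stop at row ≈118, square to it. The pivot is at (238,335) and the keeper tip at (78,440), so θ≈2.20. Now I sweep the keeper.

```bash
python3 - <<'E'
from h import *
PV=np.array([-.0185,.1135]); R=.070
def pt(th,gap=0):
    u=np.array([np.cos(th),np.sin(th)]); n=np.array([u[1],-u[0]])
    d=.008+.011*abs(n[0])+.0145*abs(n[1])+gap
    return PV+R*u+d*n
Z=.046
a=pt(2.20,.015)
robot.move_l(W(*a,.15),vel=.25); robot.move_l(W(*a,Z),vel=.12); st("down")
for th in np.arange(2.20,4.45,.15):
    robot.move_l(W(*pt(th),Z),vel=.08); p,z,F=st("%.2f"%th)
    if np.linalg.norm(F)>12: print("STOP");break
for n in("scene","top","wrist"):
    f=vision.grab_frame(n); cv2.imwrite(f"pics/k_{n}.png",f["pixels"][:,:,::-1])
E
```

```text
down t17.77 B [-0.0262  0.1941] z0.0470 F [0.07 0.76] 0.29 op0.0002
2.20 t18.10 B [-0.0388  0.185 ] z0.0467 F [-0.51  0.37] -0.85 op0.0002
2.35 t18.38 B [-0.049   0.1817] z0.0462 F [1.39 0.54] 0.65 op0.0004
2.50 t18.68 B [-0.0589  0.1764] z0.0460 F [0.66 0.32] -1.12 op0.0002
2.65 t18.97 B [-0.068   0.1694] z0.0459 F [0.54 0.19] 0.02 op0.0003
2.80 t19.27 B [-0.076   0.1608] z0.0460 F [ 0.15 -0.36] -0.23 op0.0001
2.95 t19.57 B [-0.0827  0.1505] z0.0459 F [-0.6   1.22] -0.71 op0.0003
3.10 t19.88 B [-0.0877  0.1389] z0.0459 F [ 0.33 -1.05] 0.14 op-0.0001
3.25 t20.16 B [-0.0908  0.1289] z0.0460 F [ 0.51 -0.52] 0.63 op0.0001
3.40 t20.43 B [-0.0926  0.1191] z0.0460 F [-0.41 -0.39] -1.08 op0.0001
3.55 t20.72 B [-0.093   0.1088] z0.0460 F [-0.05  0.18] -0.29 op0.0003
3.70 t21.00 B [-0.0916  0.098 ] z0.0460 F [ 0.96 -0.06] 0.01 op0.0004
3.85 t21.29 B [-0.0885  0.0873] z0.0460 F [-0.35  0.64] 0.65 op0.0001
4.00 t21.58 B [-0.0834  0.0768] z0.0461 F [-0.32  0.41] 0.16 op0.0001
4.15 t21.88 B [-0.0765  0.0672] z0.0461 F [-0.37  0.82] -0.49 op0.0000
4.30 t22.18 B [-0.0679  0.0585] z0.0461 F [-0.41 -0.01] 0.31 op0.0003
```

View pics/k_wrist.png

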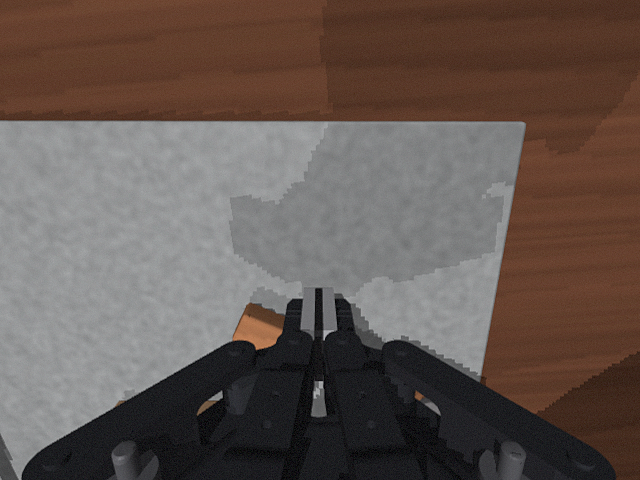

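View pics/k_scene.png

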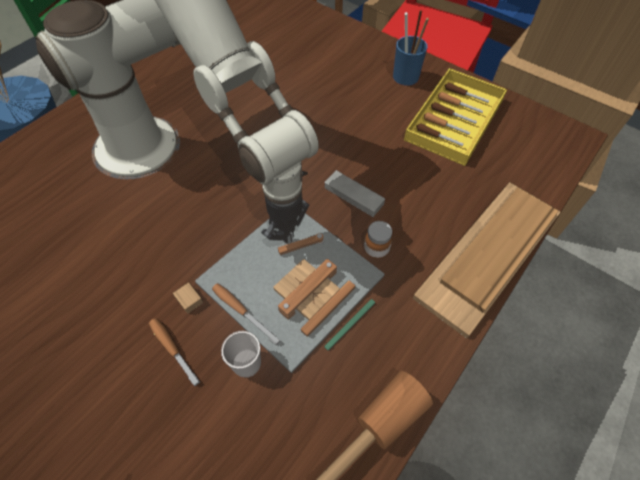

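The wrist view shows the keeper end at (260,320), ahead of the closed fingers. In the scene view the bar at (300,243) is nearly square across the lane. Next I press it to its limit.

```bash
python3 - <<'E'
from h import *
PV=np.array([-.0185,.1135]); R=.070
def pt(th,gap=0):
    u=np.array([np.cos(th),np.sin(th)]); n=np.array([u[1],-u[0]])
    d=.008+.011*abs(n[0])+.0145*abs(n[1])+gap
    return PV+R*u+d*n
Z=.046
for th in (4.45,4.56,4.62): robot.move_l(W(*pt(th),Z),vel=.06); st("%.2f"%th)
x0,y0=pt(4.62)
for i in range(1,25):
    robot.move_l(W(x0+.0012*i,y0,Z),vel=.03); p,z,F=st()
    if F[0]<-6: break
robot.move_l(W(p[0]-.04,y0,Z+.002),vel=.08); robot.move_l(W(-.12,y0,.16),vel=.2)
robot.move_ptp(W(-.10,.27,.20),ORI); st()
f,g,w,r=topmeas(); cv2.imwrite("pics/l_top.png",f["pixels"][:,:,::-1])
a=f["pixels"][160:310,250:450,::-1]; cv2.imwrite("pics/l1.png",cv2.resize(a,None,fx=4,fy=4,interpolation=cv2.INTER_CUBIC))
for c in rect(r,60):
    P=toB(ray(f,cv2.boxPoints(cv2.minAreaRect(c)),.030)); print(P.round(4).tolist(),P.mean(0).round(4))
E
```

```text
4.45 t22.69 B [-0.0578  0.0514] z0.0461 F [-0.59 -0.16] -0.61 op-0.0000
4.56 t23.00 B [-0.0494  0.0473] z0.0461 F [-0.51 -0.69] -0.06 op-0.0003
4.62 t23.25 B [-0.0448  0.0455] z0.0461 F [ 0.62 -0.15] 0.8 op0.0002
 t23.50 B [-0.044   0.0457] z0.0460 F [-0.64 -0.49] 0.44 op0.0006
 t23.75 B [-0.0428  0.0457] z0.0460 F [-0.58 -0.2 ] -0.82 op-0.0003
 t24.00 B [-0.0415  0.0457] z0.0460 F [-0.65 -0.65] -0.04 op0.0003
 t24.25 B [-0.0403  0.0457] z0.0460 F [-0.56  0.11] 0.14 op-0.0001
 t24.50 B [-0.039   0.0456] z0.0460 F [-0.32  0.42] 0.97 op0.0005
 t24.75 B [-0.0378  0.0457] z0.0460 F [0.4  0.16] -0.25 op0.0003
 t25.00 B [-0.0371  0.0457] z0.0459 F [-2.89 -0.26] 0.68 op0.0003
 t25.25 B [-0.0368  0.0457] z0.0457 F [-5.54 -0.9 ] 3.15 op-0.0003
 t25.50 B [-0.0367  0.0457] z0.0455 F [-9.93 -0.77] 7.29 op-0.0002
 t27.84 B [-0.1002  0.269 ] z0.1988 F [ 0.06 -0.2 ] -0.37 op-0.0000
[[0.0433, 0.0742], [0.0725, 0.0741], [0.0722, -0.0796], [0.0431, -0.079]] [ 0.0578 -0.0026]
[[0.0805, 0.0743], [0.1214, 0.0743], [0.1215, -0.076], [0.0807, -0.0754]] [ 0.101  -0.0007]
[[-0.0247, 0.1097], [-0.0116, 0.1096], [-0.0126, 0.0153], [-0.0256, 0.0155]] [-0.0186  0.0625]
[[-0.0954, -0.1291], [-0.0071, -0.1296], [-0.0069, -0.1404], [-0.0952, -0.1397]] [-0.0511 -0.1347]
```

View pics/l1.png

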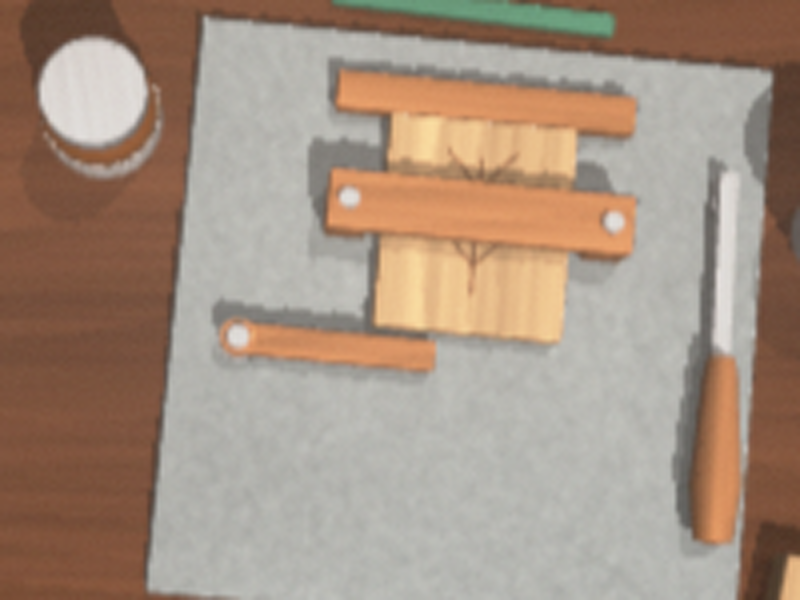

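```bash
python3 - <<'E'
from h import *
f=vision.grab_frame("top")
print(toB(ray(f,[(343.4,241.2),(389.2,245.0)],.028)).round(4).tolist())
print(toB(ray(f,[(346.9,189),(394,192.8)],.028)).round(4).tolist())
order.finish_job()
E
```

```text
[[-0.006, 0.0457], [-0.0048, -0.0469]]
[[0.1015, 0.0481], [0.1028, -0.0483]]
the job is handed in; nothing more can be done
```

The block is home under the bridge, the keeper lies across the lane behind it, and I handed the job in at about 28 s of the 72 s.

- **Block:** I pushed it with two spread fingertips, which squared it up on the way. It met the stop within about 1 mm of the predicted position, and the push force rose to about 13 N. The last top view puts its near end at board x ≈ -5 to -6 mm (home is -5). The far end is against the stop with no visible gap, and the block did not visibly move while I swept the keeper.
- **Keeper:** I swept it round with closed fingertips until it hit its limit, at about 10 N. The bar measures within about 0.01 rad of square, with its free end at board y ≈ 15 mm, as expected.
- **Surroundings:** In the last top view the nearby things it covers (jar, pencil, the gouge on the board) look unmoved. The stone, cup, offcut and second gouge were last seen, undisturbed, in the scene picture taken before the final press on the keeper. The arm was clear of everything when I handed in.

No check failed. The measurements carry a 1–2 mm uncertainty: known bridge and stop edges read up to about 4 mm short because of the camera calibration and my edge picking. I therefore relied on the contact forces as the main evidence for the two end positions.

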